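# Slide a module under the hold-down spring of a test jig

## Task

Load the circuit module into the test jig: with a fingertip on the finger rest at its rear, press the module all the way down on the springy pin bed and, keeping it pressed down, slide it under the crossbar and the leaf spring until its nose is fully home against the end stop, then let go so that the bed clamps it up against the crossbar. Do not pick the module up, and leave the other things on the bench where they are.

Things in the scene. Friction and masses are not known exactly. Their poses are not given: they have to be found in the camera images.
- jig: Fixed test jig, base 176 x 92 mm. Origin: its middle, on the bench; +x: the way the module is slid, to the end stop; z up. A channel runs along x between black side walls (inner faces y = +-29.5 mm, outer +-37.5, tops 31 mm above the bench). Low rear wall, face at x = -78 mm, top 31 mm. End stop face at x = 66 mm, top 38 mm. Its floor is the pin bed.
- module: Loose module: aluminium base, green board on top, 84 (x) x 56 x 12 mm, about 160 g. Origin: centre of its underside; +x to its nose, along the jig's +x. It starts on the raised bed, nose 4 to 12 mm short of the crossbar. A rib (5 mm thick, 44 wide, 4 high) stands on top at x = -10 to -5 mm. Home, its origin is at jig x = 24 mm; let go there, it rises till its top bears on the crossbar.
- finger_rest (a point): Middle of the finger rest, a flat area with a dark patch on the module's top behind the rib: module x = -26, y = 0, z = 12 mm. The rest is 32 mm long (module x -42 to -10 mm) and 56 mm wide. A fingertip pressed on it can push forwards against the rib. Friction alone may slip.
- stop_face (a point): The middle of the end stop's face: jig x = 66 mm, y = 0, 26 mm above the bench.
- crossbar (a point): Middle of the underside of the steel crossbar over the channel: jig x = 29 mm, y = 0, 35 mm above the bench. The bar spans jig x 24 to 34 mm; its top is at 47 mm. The raised module butts against it; pressed at least 4 mm down, the module passes under.
- pinbed (a joint): How far the springy grey pin bed is pressed down, m: 0 up (its top 27 mm above the bench), 0.007 fully down (20 mm). It does not tilt. About 6 N start it, 11 N press it fully down. The module's top is at 39 mm with the bed up, 32 mm fully down. About 0.004 when the module is home, let go and clamped up against the crossbar.
- leaf (a joint): Lift of the steel leaf spring, rad: 0 at rest, 0.1 to 0.3 with the module under it. Hinged on the crossbar's front side (jig x = 34 mm, 38 mm above the bench), it slopes down along +x to its tip at jig x = 58 mm, 28 mm high at rest; 44 mm wide. It bears on the module with 3 to 5 N and so drags on it.
- flux_bottle: Bystander: small bottle, 36 mm diameter, 70 mm high, standing beside the jig. Origin: centre of its underside.
- solder_reel: Bystander: grey flanged reel, 48 mm diameter, 34 mm high, standing on its flange beside the jig. Origin: centre of its underside.
- heat_sink: Bystander: finned aluminium heat sink, 40 x 40 x 25 mm. Origin: centre of its underside.
- mug: Bystander: white mug, 80 mm diameter, 92 mm high. Origin: centre of its underside.
- screwdriver: Bystander: screwdriver lying on the bench. Origin: on its underside, near the middle.
- marker: Bystander: green pen, 14 mm diameter, 120 mm long, lying. Origin: its middle, underside.
- pliers: Bystander: pliers lying on the bench, about 155 mm long, 14 mm high, red handles. Origin: near the pivot, on the bench.
Mind the look-alikes: they are no part of the job. There is more than one size of the jig; the job needs the larger.

How it is judged (in metres and radians):
On the way, in this order (a step that is already met when the one before it is completed fails the run):
1. the module is pressed down on the bed by the fingers, behind or just at the crossbar (value of joint pinbed above 0.0042 m and x of module in the frame of jig below -0.008 m and contact force between the fingers and module above 3 N), for 0.05 s.
2. still pressed down by the fingers, the module's nose has passed under the leaf spring (value of joint pinbed above 0.0045 m and x of module in the frame of jig above 0.008 m and value of joint leaf above 0.05 rad and contact force between the fingers and module above 3 N), for 0.05 s.
At the end, for the whole second after the job is handed in: The module is at rest, level, in the channel under crossbar and leaf spring, its nose within 3 mm of the end stop, released and clamped against the crossbar by the sprung bed (bed 2.5 to 5.5 mm down) (x of module in the frame of jig between 0.021 and 0.0265 m and z of module in the frame of jig between 0.0215 and 0.0255 m and y of module in the frame of jig between -0.004 and 0.004 m and angle between the x axis of module and the x axis of jig, either way round below 0.06 rad and angle between module's own z axis and vertical below 0.05 rad and value of joint pinbed between 0.0025 and 0.0055 m and value of joint leaf above 0.05 rad and linear speed of module below 0.01 m/s); the robot touches nothing.
It fails at once if the module is lifted more than 8 mm above the raised bed (z of module in the frame of jig above 0.035 m).
It fails at once if a bystander is moved more than 15 mm (distance of any of flux_bottle, solder_reel, heat_sink, mug, screwdriver, marker, pliers from where it was at the start of the episode above 0.015 m).
It also fails if it takes over 35 s, if anything falls off the work surface, if the arm or the gripper's body presses on something with over 40 N, if the wrist force passes 120 N, or if a joint passes its speed limit or range.

## Robot

A 6-joint arm with a two-finger parallel gripper is mounted at the origin on the work surface. World frame = base frame: x ahead of the robot, y to its left, z up, the work surface at z = 0. Lengths are in m, angles in degrees, forces in N, time in s.
With the tool pointing down it reaches from about 0.4 to 0.825 m from the base axis. Payload 7 kg.
Tool frame: the origin (TCP) lies midway between the tips of the shut fingers; the grasp point (between the pads) lies 19 mm behind it; z points along the fingers, y is the direction in which the jaws open and shut (so a half turn about z gives the same grasp; the last joint's range is limited). The gripper opens to 88 mm and grips with 3 to 60 N. Pads are 19 mm wide; open, the fingers measure 130 mm over their backs; the gripper's body (78 mm by 193 mm) begins 47 mm behind the grasp point.
Start: joints at [83.314, 20.546, 0.682, 0, -70.136, -16.507], TCP at [0.266, 0.62, 0.227] pointing down, gripper open.
Joint ranges: [-176.03, 176.03], [-82.01, 121.73], [-58.28, 71.71], [-173.87, 95.51], [-174.79, -0.11], [-173.66, 173.66]. Speed limits (degrees/s): [136.94, 136.94, 172.46, 180, 180, 180].

## Interface

Orientations are given as [roll, pitch, yaw] about the fixed x, y, z axes, in that order (R = Rz(yaw) Ry(pitch) Rx(roll)).
In Python, from plant import ctrl, snapshot gives the robot as it stands.
- The arm moves only by the shell command python3 -m pendant 'ROWS'. ROWS is JSON, a list of rows, each a list of 7 numbers: the shift along the tool's x, y, z in m, then the turn, a rotation vector about the tool's x, y, z in rad, then the opening, from -1 (shut) to 1 (fully open), so that 0 is half open. In form: [[x, y, z, ax, ay, az, jaw], ...]. A call has 1 to 12 rows; each row is the pose to reach, as a shift and turn from the pose commanded when the call began, along the tool's axes at that moment; what a row does not reach only later rows make up. A row lasts 1/8 s, in which the tool goes at most 62.5 mm and 10.7 degrees, less where a joint would pass 70% of its speed; a pose out of reach is approached as far as the arm can. A call with a gripper value outside its range is refused whole. The fingers move at their own pace and stop on an object; the grip force is fixed at half the most. Time passes only in rows, so rows that repeat a pose let the fingers close. It gives the time, the measured TCP pose, the force and the opening at its end, in the units of the state.
- ctrl.get_obs(): the state, without advancing time (a new reading comes with each control period).
- snapshot(name): name is "scene" or "top"; returns a dict with "image" (420x560x3 uint8, blue, green, red), "mtx" (3x3 intrinsics, pixels), "eye" and "attitude" of the camera in the world. Camera axes: x right, y up, looking along -z (the intrinsics and any distortion apply to the point x, -y, -z); pixel columns grow to the right and rows downward; lengths in m; the calibration is good to about 2 mm. A picture is of the moment at which its call begins. There is no depth.
- ctrl.close_job(): hands the job in, once; it reports no verdict.
The state is a dict: "clock": time; "joint_pos": joint angles; "qvel": joint speeds; "tau": joint torques, N m; "tool_pos": TCP position; "orientation": TCP orientation; "force": force on the tool from outside, world axes, zero at the start; "moment": the same for the moment, N m; "opening": finger opening in m.
Only numpy, scipy, OpenCV 4.12 (cv2) and the standard library are available. Lean on these libraries where they do the work, as an engineer would, in place of code of your own. Each camera call takes 0.05 s, during which the arm holds its last target.

## Working session

There is one attempt and no reset: what is moved stays moved. The work goes in short steps, Python scripts to look and compute and a shell command to move; the robot and the scene stay as the last step left them, time stands still between calls to the robot, and variables do not carry over. Pictures are saved under pics/ and viewed, and the job is handed in when it is done.

```bash
mkdir -p pics; ls; python3 - <<'E'
from plant import ctrl, snapshot
import cv2
o=ctrl.get_obs(); print(o)
for n in("scene","top"):
    s=snapshot(n); cv2.imwrite(f"pics/{n}0.png",s["image"]); print(n,s["mtx"],s["eye"],s["attitude"],[k for k in s])
E
```

```text
pics
{'clock': 0.0, 'joint_pos': array([ 8.33144661e+01,  2.05919058e+01,  6.31752334e-01, -2.05825906e-02,
       -7.01356070e+01, -1.65063155e+01]), 'qvel': array([-0.07339649,  0.03328865, -0.01989165, -0.03775554, -0.0302869 ,
       -0.0769746 ]), 'tau': array([ 2.06682082e-03, -5.82715774e+01,  2.93042654e+01,  6.99708447e+00,
        6.80234531e-03, -1.40121192e-04]), 'tool_pos': array([0.26565592, 0.61997281, 0.22560057]), 'orientation': array([ 1.79902688e+02, -8.65897552e-03, -2.31988521e+01]), 'force': array([ 0.31826358,  0.51655168, -0.6514982 ]), 'moment': array([-0.03402822, -0.01405359, -0.02075712]), 'opening': 0.08773532522900579}
scene [[393.33160486   0.         284.15259781]
 [  0.         393.33160486 212.57716881]
 [  0.           0.           1.        ]] [0.70086646 0.5195807  0.75931878] [ 36.62428371   0.78607358 153.33590294] ['image', 'mtx', 'eye', 'attitude']
top [[531.5188132    0.         288.35482667]
 [  0.         531.5188132  197.13122746]
 [  0.           0.           1.        ]] [0.35329545 0.06903788 1.3162066 ] [  6.2044512   -0.37078801 -89.86150279] ['image', 'mtx', 'eye', 'attitude']
```

View pics/scene0.png

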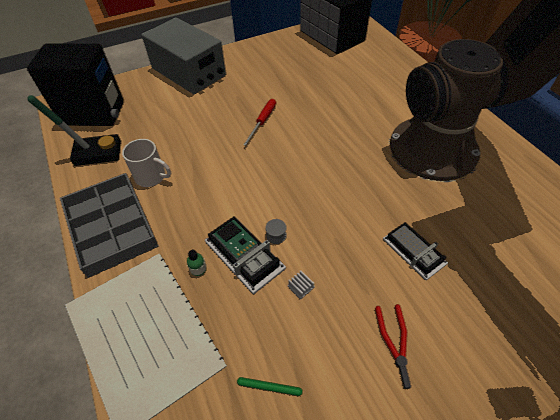

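View pics/top0.png

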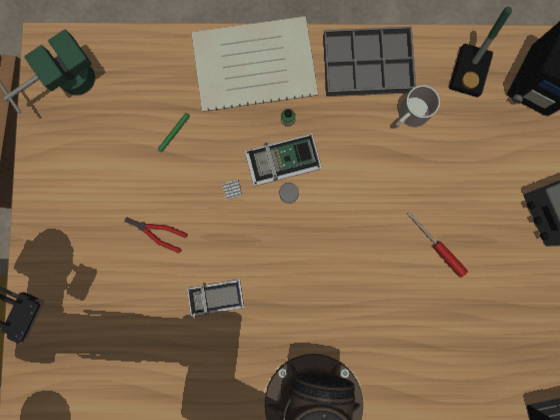

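The top view shows two jigs. The one at (284,160) px carries a green-board module and is larger. The one at (216,297) px is smaller and has no green board. The larger one fits the description, so I'll confirm it in enlarged crops.

```bash
python3 - <<'E'
import cv2
t=cv2.imread("pics/top0.png")[125:200,235:335]
s=cv2.imread("pics/scene0.png")[200:300,195:320]
cv2.imwrite("pics/tc.png",cv2.resize(t,None,fx=8,fy=8,interpolation=cv2.INTER_CUBIC))
cv2.imwrite("pics/sc.png",cv2.resize(s,None,fx=6,fy=6,interpolation=cv2.INTER_CUBIC))
E
```

```text
(no output)
```

View pics/tc.png

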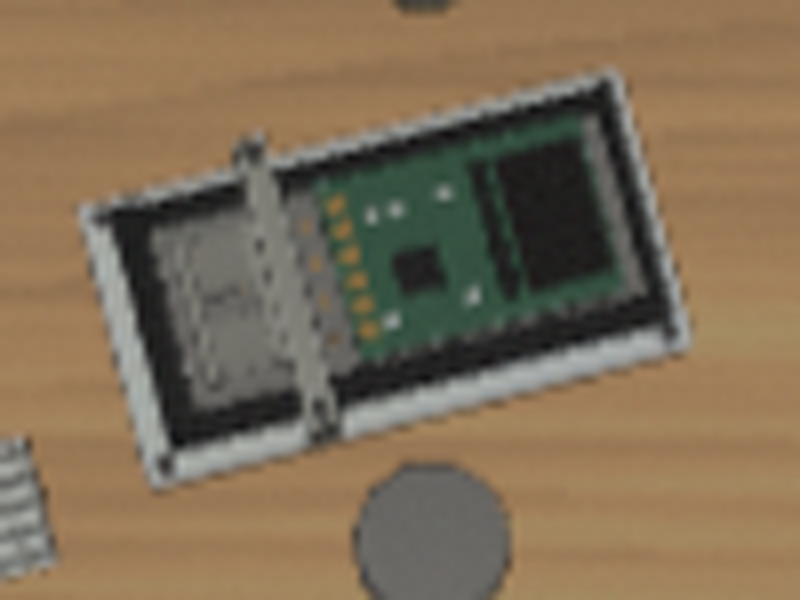

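View pics/sc.png

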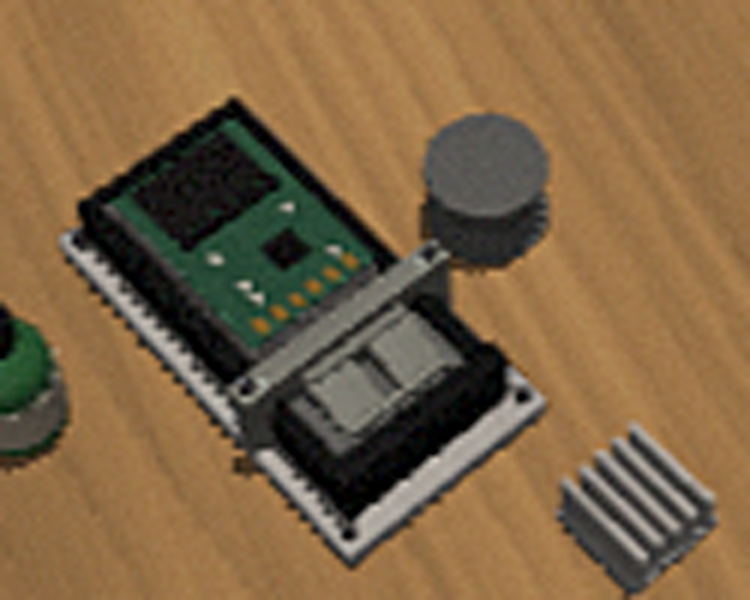

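The crops confirm it. The large jig has the green module behind a crossbar, with the dark patch at the right rear (crop ~(555,215)). The nose points left-down, toward the end stop. Next I'll measure.

```bash
cat > h.py <<'E'
import numpy as np, cv2
from scipy.spatial.transform import Rotation as R
def ray(s,px):
    Rm=R.from_euler('xyz',s['attitude'],degrees=True).as_matrix()
    p=np.linalg.inv(s['mtx'])@[px[0],px[1],1]
    return Rm@np.array([p[0],-p[1],-p[2]])
def onz(s,px,z):
    d=ray(s,px); e=np.array(s['eye']); return e+d*(z-e[2])/d[2]
def proj(s,P):
    Rm=R.from_euler('xyz',s['attitude'],degrees=True).as_matrix()
    c=Rm.T@(np.array(P)-s['eye']); q=s['mtx']@np.array([c[0],-c[1],-c[2]]); return q[:2]/q[2]
E
python3 - <<'E'
from h import *
from plant import snapshot
np.set_printoptions(precision=4,suppress=True)
s=snapshot('top'); c=snapshot('scene')
T=lambda x,y:(235+(x+.5)/8-.5,125+(y+.5)/8-.5)
S=lambda x,y:(195+(x+.5)/6-.5,200+(y+.5)/6-.5)
corn=[onz(s,T(*p),.006) for p in[(82,210),(612,75),(690,345),(155,488)]]
P=np.array(corn);print(P, np.linalg.norm(P-np.roll(P,-1,0),axis=1))
C=np.array([onz(c,S(*p),.006) for p in[(62,240),(352,562),(547,405)]]);print(C,np.linalg.norm(C[1]-C[0]),np.linalg.norm(C[2]-C[1]))
im=s['image'];hsv=cv2.cvtColor(im,cv2.COLOR_BGR2HSV)
g=cv2.inRange(hsv,(45,70,30),(90,255,255)); g[:125]=0;g[200:]=0;g[:,:260]=0;g[:,335:]=0
g=cv2.morphologyEx(g,cv2.MORPH_CLOSE,np.ones((5,5)))
pts=cv2.findNonZero(g); hull=cv2.convexHull(pts)
r=cv2.minAreaRect(pts);b=cv2.boxPoints(r)
B=np.array([onz(s,p,.039) for p in b]);print('green',r,b,B,np.linalg.norm(B-np.roll(B,-1,0),axis=1),B.mean(0))
K=np.array([onz(s,T(*p),.039) for p in[(503,150),(580,140),(612,278),(530,292)]]);print('patch',K,K.mean(0))
K2=np.array([onz(c,S(*p),.039) for p in[(135,187),(220,132),(280,183),(187,248)]]);print('patch scene',K2,K2.mean(0))
print('nose top',[onz(s,T(*p),.039) for p in[(288,195),(352,372)]], 'rear',[onz(s,T(*p),.039) for p in[(590,118),(640,290)]])
print('bar',onz(s,T(252,150),.047),onz(s,T(322,425),.047), 'rib',onz(s,T(483,165),.043),onz(s,T(512,295),.043))
for n,p,z in[('bottle',(288,117),.035),('reel',(289,192),.034),('sink',(232,188),.02),('mug',(420,105),.09)]:print(n,onz(s,p,z))
E
```

```text
[[ 0.612   0.1701  0.006 ]
 [ 0.6557  0.0042  0.006 ]
 [ 0.5699 -0.0199  0.006 ]
 [ 0.5244  0.1465  0.006 ]] [0.1716 0.0891 0.1725 0.0907]
[[0.6537 0.0003 0.006 ]
 [0.6093 0.1714 0.006 ]
 [0.5217 0.1474 0.006 ]] 0.17672803687599797 0.09085438642171663
green ((292.7227783203125, 154.04664611816406), (22.548105239868164, 32.82963180541992), 75.25643920898438) [[273.9792 147.3213]
 [305.728  138.9663]
 [311.4663 160.772 ]
 [279.7176 169.127 ]] [[0.6144 0.0965 0.039 ]
 [0.6355 0.0189 0.039 ]
 [0.5814 0.005  0.039 ]
 [0.5606 0.0823 0.039 ]] [0.0804 0.0558 0.08   0.0557] [0.598  0.0507 0.039 ]
patch [[0.6246 0.0392 0.039 ]
 [0.6278 0.0157 0.039 ]
 [0.585  0.006  0.039 ]
 [0.5806 0.031  0.039 ]] [0.6045 0.023  0.039 ]
patch scene [[0.6238 0.0134 0.039 ]
 [0.5865 0.0047 0.039 ]
 [0.5755 0.0363 0.039 ]
 [0.6166 0.0471 0.039 ]] [0.6006 0.0254 0.039 ]
nose top [array([0.6103, 0.1048, 0.039 ]), array([0.5558, 0.0851, 0.039 ])] rear [array([0.6346, 0.0126, 0.039 ]), array([ 0.5814, -0.0025,  0.039 ])]
bar [0.6226 0.1156 0.047 ] [0.5384 0.0939 0.047 ] rib [0.619  0.0454 0.043 ] [0.579  0.0366 0.043 ]
bottle [0.6913 0.0624 0.035 ]
reel [0.5053 0.0595 0.034 ]
sink [0.5164 0.1995 0.02  ]
mug [ 0.7071 -0.2499  0.09  ]
```

```bash
python3 -m pendant '[[0.046,0.034,0.005,0,0,0.09,-1],[0.092,0.069,0.01,0,0,0.18,-1],[0.138,0.103,0.02,0,0,0.27,-1],[0.184,0.138,0.03,0,0,0.36,-1],[0.230,0.172,0.04,0,0,0.45,-1],[0.276,0.207,0.05,0,0,0.54,-1],[0.322,0.241,0.06,0,0,0.63,-1],[0.368,0.276,0.07,0,0,0.72,-1],[0.414,0.310,0.08,0,0,0.81,-1],[0.460,0.345,0.09,0,0,0.908,-1],[0.506,0.380,0.1,0,0,0.908,-1],[0.544,0.414,0.105,0,0,0.908,-1]]'
python3 -m pendant '[[0,0,0,0,0,0,-1],[0,0,0,0,0,0,-1]]'
python3 - <<'E'
from h import *
from plant import ctrl,snapshot
o=ctrl.get_obs();print(o['tool_pos'],o['orientation'],o['force'],o['opening'])
for n,(a,b,c,d) in(('top',(100,220,220,360)),('scene',(140,300,150,350))):
    cv2.imwrite(f"pics/{n}1.png",cv2.resize(snapshot(n)['image'][a:b,c:d],None,fx=4,fy=4))
E
```

```text
clock: 1.7
tool_pos: [0.6034, 0.0236, 0.1208]
orientation: [180.0, -0.0, -75.2]
force: [0.5, 0.9, -0.2]
opening: 0.0002
clock: 1.95
tool_pos: [0.6027, 0.0253, 0.1213]
orientation: [180.0, 0.0, -75.3]
force: [-0.1, -0.2, 0.7]
opening: 0.0004
[0.60266026 0.02532759 0.12127555] [ 1.79967781e+02  1.28602917e-03 -7.52754487e+01] [-0.11163341 -0.21302513  0.71104286] 0.00037903869136927894
```

View pics/scene1.png

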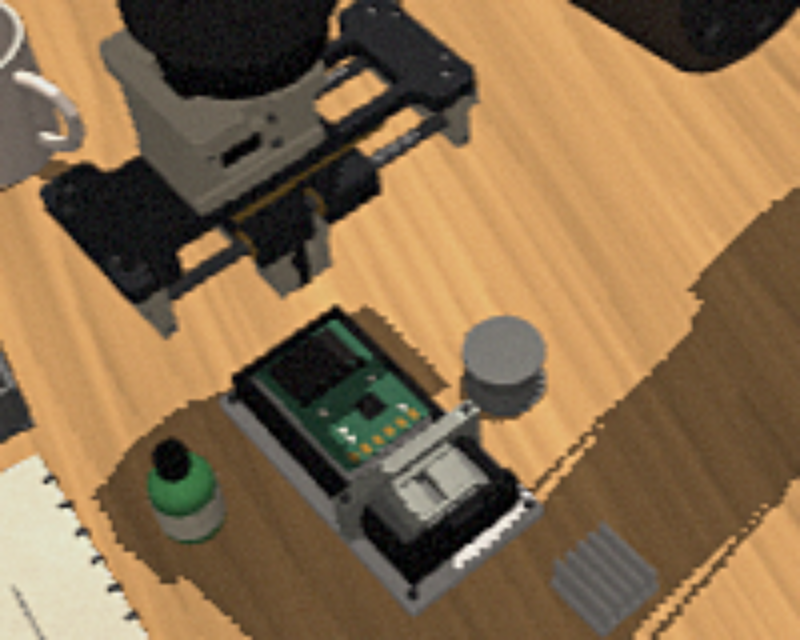

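View pics/top1.png

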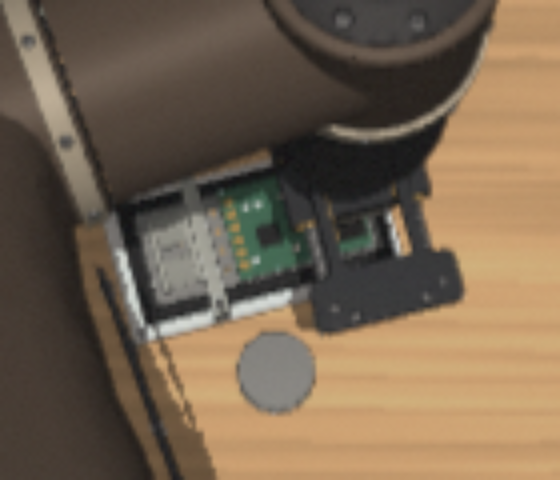

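The scene view shows small tabs hanging from the gripper's ends. The left one, at crop (170,332), is over the bottle's side of the jig. I'll check its height against the 70 mm bottle before going down.

```bash
python3 - <<'E'
from h import *
from plant import snapshot
np.set_printoptions(precision=4,suppress=True)
c=snapshot('scene')
u=np.array([-.2554,.9668,0]);v=np.array([-.9668,-.2554,0]);t=np.array([.6027,.0253,0])
f=lambda P:(proj(c,P)-[150,140])*4
print('tip',f(t+[0,0,.1213]))
for h in(.15,.16,.17,.18,.187,.2):
    for a in(-.0,-.04,.04): print(h,a,f(t-.0965*v+a*u+[0,0,h]),f(t+.0965*v+a*u+[0,0,h]))
print('bottle top seen', onz(c,(150+170/4,140+442/4),.07))
E
```

```text
tip [291.1517 274.2884]
0.15 -0.0 [117.2482 346.579 ] [433.8334 141.8037]
0.15 -0.04 [ 72.5196 295.9536] [386.2152 100.1527]
0.15 0.04 [164.2201 399.7433] [483.6168 185.3486]
0.16 -0.0 [112.3752 334.4229] [432.5479 128.7385]
0.16 -0.04 [ 67.2875 283.5514] [384.4962  86.9705]
0.16 0.04 [159.7494 387.8742] [482.8066 172.4249]
0.17 -0.0 [107.3946 321.9984] [431.2368 115.4116]
0.17 -0.04 [ 61.9427 270.882 ] [382.7437  73.5302]
0.17 0.04 [155.1775 375.7364] [481.9799 159.2364]
0.18 -0.0 [102.3027 309.2965] [429.899  101.8152]
0.18 -0.04 [ 56.4815 257.9367] [380.9565  59.8241]
0.18 0.04 [150.5008 363.3205] [481.1361 145.7749]
0.187 -0.0 [ 98.6702 300.235 ] [428.9464  92.1329]
0.187 -0.04 [ 52.5874 248.706 ] [379.6842  50.0675]
0.187 0.04 [147.1629 354.4587] [480.5349 136.1848]
0.2 -0.0 [ 91.7701 283.0224] [427.1408  73.7803]
0.2 -0.04 [ 45.1944 231.1816] [377.2739  31.5825]
0.2 0.04 [140.8186 337.6154] [479.3948 117.9982]
bottle top seen [0.6894 0.0579 0.07  ]
```

```bash
python3 - <<'E'
from h import *
from plant import snapshot
from scipy.optimize import least_squares
c=snapshot('scene')
u=np.array([-.2554,.9668,0]);v=np.array([-.9668,-.2554,0]);t=np.array([.6027,.0253,0])
f=lambda P:(proj(c,P)-[150,140])*4
g=lambda p:np.r_[f(t-p[0]*v+p[1]*u+[0,0,p[2]])-[168,335],f(t+p[0]*v+p[1]*u+[0,0,p[2]])-[455,145]]
r=least_squares(g,[.09,.03,.17],x_scale=.01);print(r.x,r.fun)
E
```

```text
[0.08359773 0.0364333  0.18656285] [-0.5872283  -0.89973456  0.64131582  0.98260593]
```

The tab bottoms are about 65 mm above the tips. With the tips at 32 mm they clear the 70 mm bottle by about 27 mm, so I'll descend.

```bash
python3 -m pendant '[[0,0,0.03,0,0,0,-1],[0,0,0.055,0,0,0,-1],[0,0,0.07,0,0,0,-1],[0,0,0.074,0,0,0,-1],[0,0,0.074,0,0,0,-1],[0,0,0.074,0,0,0,-1]]'
python3 - <<'E'
from h import *
from plant import ctrl,snapshot
for n,(a,b,c,d) in(('scene',(180,300,190,350)),):
    cv2.imwrite(f"pics/{n}2.png",cv2.resize(snapshot(n)['image'][a:b,c:d],None,fx=5,fy=5,interpolation=cv2.INTER_CUBIC))
E
```

```text
clock: 2.9
tool_pos: [0.6035, 0.0259, 0.0485]
orientation: [-179.9, -0.0, -75.2]
force: [0.2, 0.1, -0.6]
opening: 0.0006
```

View pics/scene2.png

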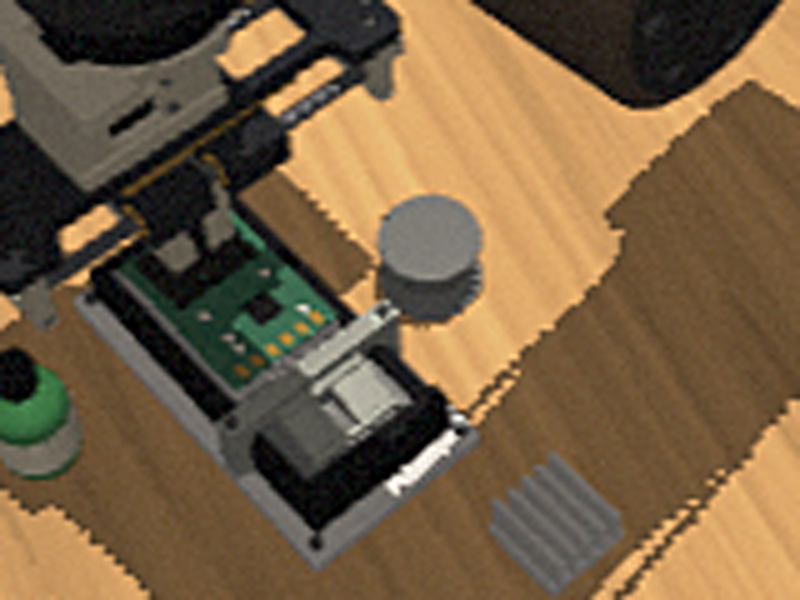

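The fingers hover over the dark patch (crop ~(200,255)) behind the rib (crop ~(215,280)). I'll go down in small steps and watch the force.

```bash
python3 -m pendant '[[0,0,0.003,0,0,0,-1],[0,0,0.006,0,0,0,-1],[0,0,0.008,0,0,0,-1],[0,0,0.010,0,0,0,-1],[0,0,0.012,0,0,0,-1],[0,0,0.012,0,0,0,-1],[0,0,0.012,0,0,0,-1]]'
```

```text
clock: 3.82
tool_pos: [0.6028, 0.0255, 0.036]
orientation: [180.0, -0.0, -75.2]
force: [-2.7, 0.0, 5.9]
opening: 0.0002
```

```bash
python3 -m pendant '[[0,0,0.002,0,0,0,-1],[0,0,0.0035,0,0,0,-1],[0,0,0.0035,0,0,0,-1],[0,0,0.0035,0,0,0,-1]]'; python3 - <<'E'
from plant import ctrl
o=ctrl.get_obs();print(o['tool_pos'],o['force'])
E
```

```text
clock: 4.32
tool_pos: [0.6028, 0.0255, 0.0328]
orientation: [-180.0, -0.0, -75.2]
force: [-2.5, -0.9, 9.3]
opening: 0.0003
[0.60279508 0.02554124 0.03275099] [-2.51627823 -0.92111137  9.29447621]
```

```bash
python3 -m pendant '[[0,0,0.001,0,0,0,-1],[0,0,0.001,0,0,0,-1],[0,0,0.001,0,0,0,-1]]'; python3 - <<'E'
from h import *
from plant import ctrl,snapshot
o=ctrl.get_obs();print(o['tool_pos'],o['force'])
cv2.imwrite("pics/scene3.png",cv2.resize(snapshot('scene')['image'][200:300,195:320],None,fx=6,fy=6,interpolation=cv2.INTER_CUBIC))
E
```

```text
clock: 4.7
tool_pos: [0.6028, 0.0255, 0.0321]
orientation: [-180.0, -0.0, -75.2]
force: [-4.5, 0.7, 12.7]
opening: 0.0005
[0.60284248 0.02551948 0.03211976] [-4.46467228  0.67357907 12.71472175]
```

View pics/scene3.png

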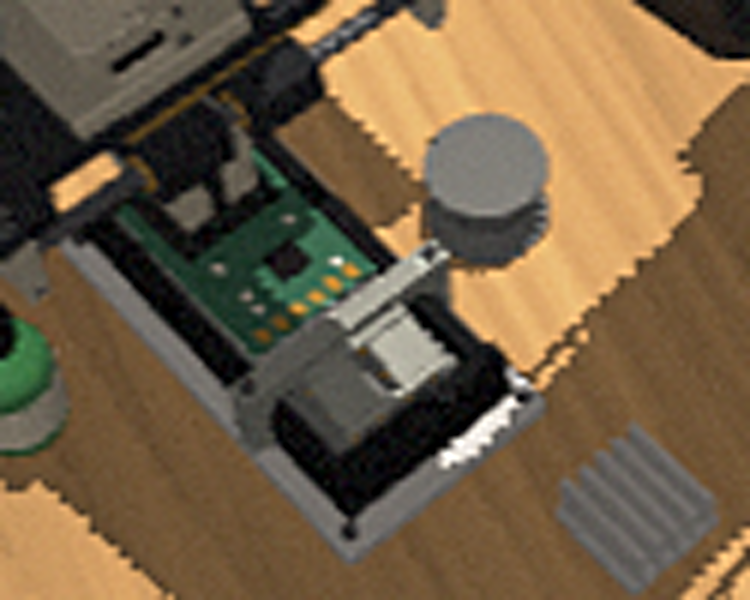

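Bed fully down, at about 12.7 N and starting to stiffen. Now I'll slide along jig +x, which is tool -x, in short stages.

```bash
python3 -m pendant '[[-0.003,0,0,0,0,0,-1],[-0.006,0,0,0,0,0,-1],[-0.009,0,0,0,0,0,-1],[-0.012,0,0,0,0,0,-1],[-0.015,0,0,0,0,0,-1],[-0.015,0,0,0,0,0,-1]]'; python3 - <<'E'
from h import *
from plant import ctrl,snapshot
o=ctrl.get_obs();print(o['tool_pos'],o['force'])
cv2.imwrite("pics/scene4.png",cv2.resize(snapshot('scene')['image'][200:300,195:320],None,fx=6,fy=6,interpolation=cv2.INTER_CUBIC))
E
```

```text
clock: 5.5
tool_pos: [0.6005, 0.0395, 0.0325]
orientation: [-179.9, -0.1, -75.2]
force: [0.1, -4.7, 9.0]
opening: 0.0007
[0.60050016 0.03946946 0.0324529 ] [ 0.1466574  -4.7066015   9.04585841]
```

View pics/scene4.png

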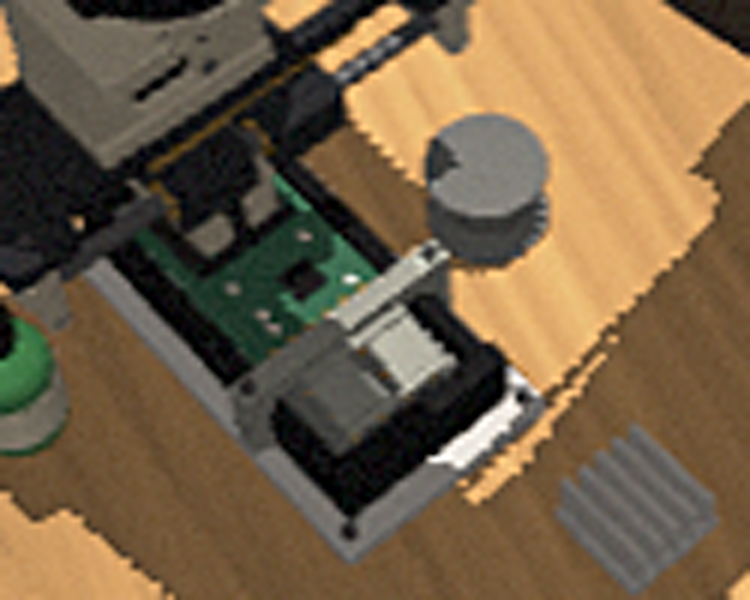

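The module moved along with the fingers; its orange pads are now going under the bar at crop (340,300). I'll continue, slightly deeper.

```bash
python3 -m pendant '[[-0.003,0,0.0005,0,0,0,-1],[-0.006,0,0.0007,0,0,0,-1],[-0.009,0,0.0007,0,0,0,-1],[-0.012,0,0.0007,0,0,0,-1],[-0.015,0,0.0007,0,0,0,-1],[-0.018,0,0.0007,0,0,0,-1],[-0.018,0,0.0007,0,0,0,-1]]'; python3 - <<'E'
from h import *
from plant import ctrl,snapshot
o=ctrl.get_obs();print(o['tool_pos'],o['force'])
cv2.imwrite("pics/scene5.png",cv2.resize(snapshot('scene')['image'][200:300,195:320],None,fx=6,fy=6,interpolation=cv2.INTER_CUBIC))
E
```

```text
clock: 6.42
tool_pos: [0.5961, 0.0564, 0.0323]
orientation: [-179.9, -0.1, -75.2]
force: [0.9, -8.0, 12.1]
opening: 0.0003
[0.59611417 0.0564012  0.03225681] [ 0.92681758 -8.02213063 12.09378688]
```

View pics/scene5.png

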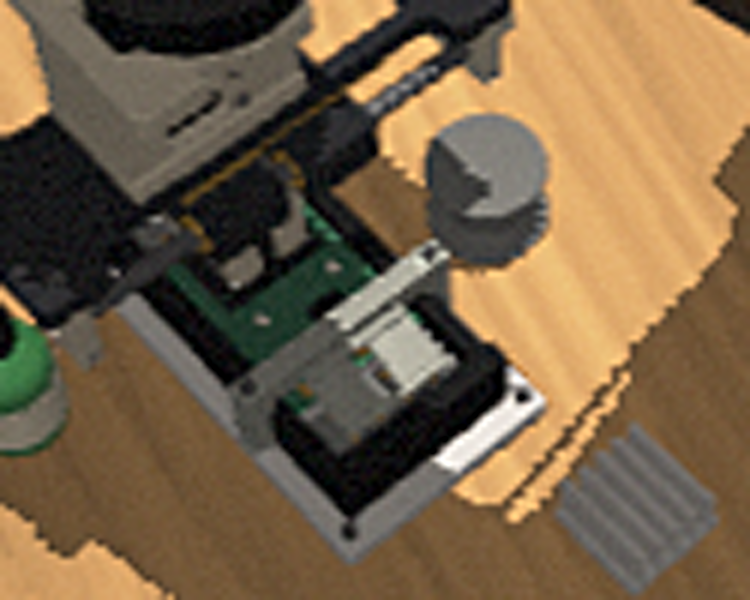

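The nose is under the bar and under the leaf: board is visible at crop (300,400). Continuing.

```bash
python3 -m pendant '[[-0.003,0,0.0003,0,0,0,-1],[-0.006,0,0.0003,0,0,0,-1],[-0.009,0,0.0003,0,0,0,-1],[-0.012,0,0.0003,0,0,0,-1],[-0.015,0,0.0003,0,0,0,-1],[-0.018,0,0.0003,0,0,0,-1],[-0.018,0,0.0003,0,0,0,-1]]'; python3 - <<'E'
from h import *
from plant import ctrl,snapshot
o=ctrl.get_obs();print(o['tool_pos'],o['force'])
cv2.imwrite("pics/scene6.png",cv2.resize(snapshot('scene')['image'][200:300,195:320],None,fx=6,fy=6,interpolation=cv2.INTER_CUBIC))
E
```

```text
clock: 7.35
tool_pos: [0.5918, 0.0727, 0.0322]
orientation: [-179.9, -0.2, -75.2]
force: [4.2, -14.6, 14.1]
opening: -0.0002
[0.59178785 0.07267419 0.03222285] [  4.15174453 -14.57982112  14.06974325]
```

View pics/scene6.png

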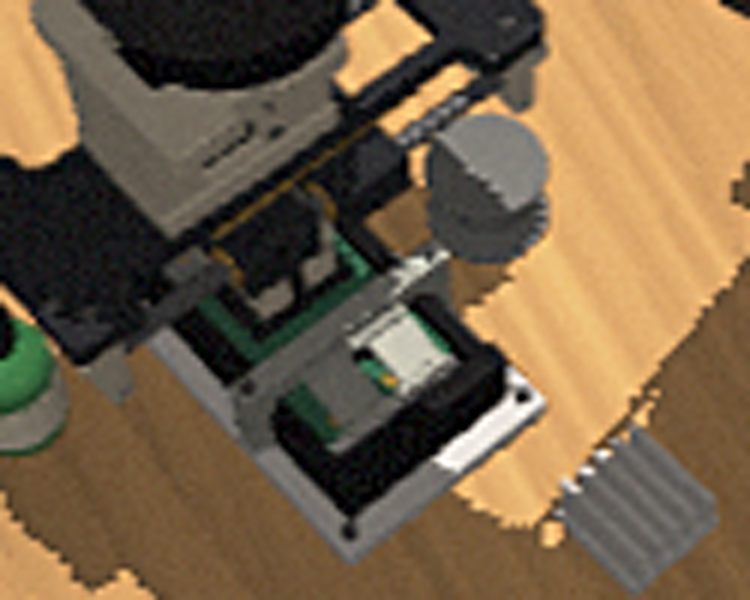

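```bash
python3 -m pendant '[[-0.002,0,0,0,0,0,-1],[-0.004,0,0,0,0,0,-1],[-0.0055,0,0,0,0,0,-1],[-0.0055,0,0,0,0,0,-1]]'; python3 - <<'E'
from h import *
from plant import ctrl,snapshot
o=ctrl.get_obs();print(o['tool_pos'],o['force'])
cv2.imwrite("pics/scene7.png",cv2.resize(snapshot('scene')['image'][200:300,195:320],None,fx=6,fy=6,interpolation=cv2.INTER_CUBIC))
E
```

```text
clock: 7.9
tool_pos: [0.5903, 0.078, 0.0322]
orientation: [-179.9, -0.2, -75.2]
force: [2.9, -13.0, 13.0]
opening: 0.0007
[0.59034874 0.07799375 0.03220017] [  2.94052709 -12.99625113  12.99102703]
```

View pics/scene7.png

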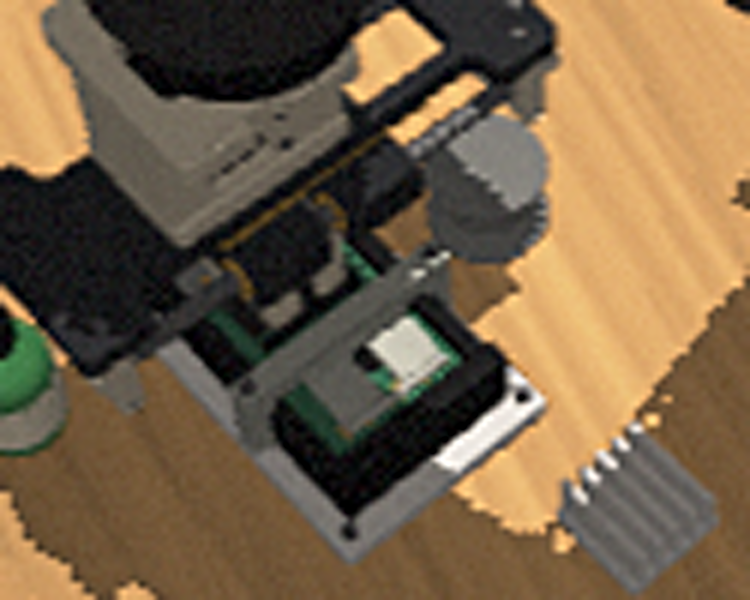

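Nearly home, with no sharp force rise yet. I'll creep until the end stop shows up in the force.

```bash
python3 -m pendant '[[-0.0005,0,0,0,0,0,-1],[-0.001,0,0,0,0,0,-1],[-0.001,0,0,0,0,0,-1]]'; python3 -m pendant '[[-0.0005,0,0,0,0,0,-1],[-0.001,0,0,0,0,0,-1],[-0.001,0,0,0,0,0,-1]]'
```

```text
clock: 8.32
tool_pos: [0.5901, 0.0789, 0.0322]
orientation: [-179.9, -0.2, -75.2]
force: [3.9, -14.9, 14.1]
opening: 0.0004
clock: 8.7
tool_pos: [0.5899, 0.0798, 0.0322]
orientation: [-179.9, -0.2, -75.2]
force: [4.1, -15.1, 13.1]
opening: 0.0003
```

```bash
python3 -m pendant '[[-0.0005,0,0,0,0,0,-1],[-0.001,0,0,0,0,0,-1],[-0.001,0,0,0,0,0,-1]]'; python3 -m pendant '[[-0.0005,0,0,0,0,0,-1],[-0.001,0,0,0,0,0,-1],[-0.001,0,0,0,0,0,-1]]'
```

```text
clock: 9.07
tool_pos: [0.5896, 0.0808, 0.0322]
orientation: [-179.9, -0.2, -75.2]
force: [3.1, -14.7, 14.6]
opening: 0.0004
clock: 9.45
tool_pos: [0.5894, 0.0813, 0.0322]
orientation: [-179.9, -0.2, -75.2]
force: [4.2, -16.5, 14.0]
opening: 0.0008
```

```bash
python3 -m pendant '[[-0.0005,0,0,0,0,0,-1],[-0.001,0,0,0,0,0,-1],[-0.001,0,0,0,0,0,-1]]'; python3 -m pendant '[[-0.0005,0,0,0,0,0,-1],[-0.001,0,0,0,0,0,-1],[-0.001,0,0,0,0,0,-1]]'; python3 - <<'E'
from h import *
from plant import ctrl,snapshot
cv2.imwrite("pics/scene8.png",cv2.resize(snapshot('scene')['image'][200:300,195:320],None,fx=6,fy=6,interpolation=cv2.INTER_CUBIC))
E
```

```text
clock: 9.82
tool_pos: [0.5894, 0.0815, 0.0322]
orientation: [-179.9, -0.3, -75.2]
force: [7.6, -22.0, 12.5]
opening: 0.0004
clock: 10.2
tool_pos: [0.5893, 0.0817, 0.0322]
orientation: [-179.9, -0.3, -75.2]
force: [8.1, -26.9, 12.6]
opening: 0.0002
```

View pics/scene8.png

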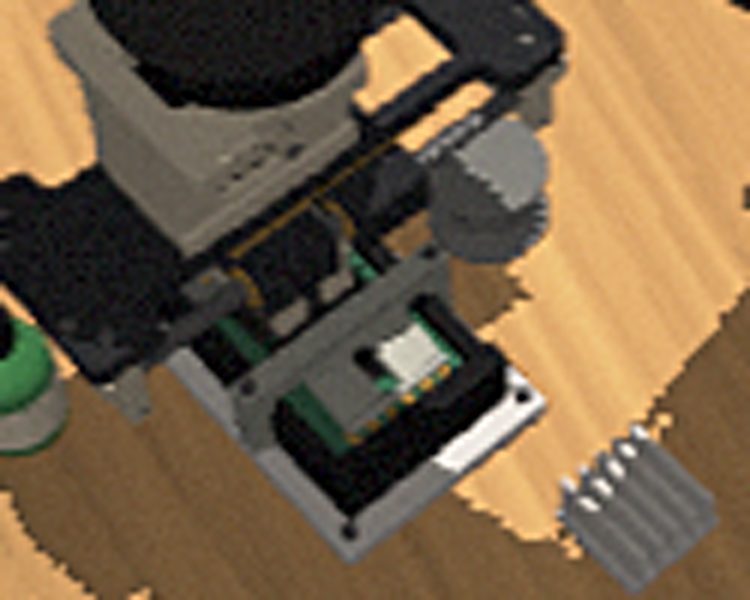

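The TCP has stalled and the horizontal force is up to 28 N. The gold pads sit right at the stop, so the nose is home. I'll ease off most of the forward push, raise gently while the crossbar catches the module, then back off the rib and lift clear.

```bash
python3 -m pendant '[[0.001,0,0,0,0,0,-1],[0.002,0,0,0,0,0,-1],[0.003,0,0,0,0,0,-1],[0.003,0,-0.001,0,0,0,-1],[0.003,0,-0.002,0,0,0,-1],[0.003,0,-0.003,0,0,0,-1],[0.003,0,-0.004,0,0,0,-1],[0.003,0,-0.004,0,0,0,-1]]'
```

```text
clock: 11.25
tool_pos: [0.5889, 0.0816, 0.0342]
orientation: [-179.9, -0.1, -75.2]
force: [6.1, -9.8, -2.6]
opening: 0.0006
```

```bash
python3 -m pendant '[[0.001,0,0,0,0,0,-1],[0.002,0,0,0,0,0,-1],[0.003,0,0,0,0,0,-1],[0.003,0,0,0,0,0,-1]]'; python3 - <<'E'
from h import *
from plant import ctrl,snapshot
cv2.imwrite("pics/scene9.png",cv2.resize(snapshot('scene')['image'][200:300,195:320],None,fx=6,fy=6,interpolation=cv2.INTER_CUBIC))
E
```

```text
clock: 11.75
tool_pos: [0.5889, 0.0806, 0.0343]
orientation: [-179.9, 0.0, -75.2]
force: [0.8, 0.3, 1.6]
opening: 0.0003
```

```bash
python3 -m pendant '[[0.001,0,-0.001,0,0,0,-1],[0.0015,0,-0.002,0,0,0,-1],[0.002,0,-0.004,0,0,0,-1],[0.002,0,-0.01,0,0,0,-1],[0.002,0,-0.03,0,0,0,-1],[0.002,0,-0.06,0,0,0,-1],[0.002,0,-0.10,0,0,0,-1],[0.002,0,-0.14,0,0,0,-1],[-0.04,0,-0.16,0,0,0,-1],[-0.04,0,-0.16,0,0,0,-1]]'; python3 -m pendant '[[0.06,0,0,0,0,0,-1],[0.12,0,0,0,0,0,-1],[0.18,0,0,0,0,0,-1],[0.22,0,0,0,0,0,-1],[0.22,0,0,0,0,0,-1]]'; python3 - <<'E'
from h import *
from plant import ctrl,snapshot
for n,(a,b,c,d) in(('scene',(200,300,195,320)),('top',(125,200,235,335))):
    cv2.imwrite(f"pics/{n}10.png",cv2.resize(snapshot(n)['image'][a:b,c:d],None,fx=6,fy=6,interpolation=cv2.INTER_CUBIC))
E
```

```text
clock: 13.05
tool_pos: [0.5787, 0.1209, 0.1967]
orientation: [-179.8, 0.1, -75.1]
force: [0.1, -0.2, -0.6]
opening: 0.0009
clock: 13.68
tool_pos: [0.6339, -0.0971, 0.193]
orientation: [179.9, 0.0, -75.4]
force: [-0.7, 0.7, -0.1]
opening: 0.0001
```

View pics/scene10.png

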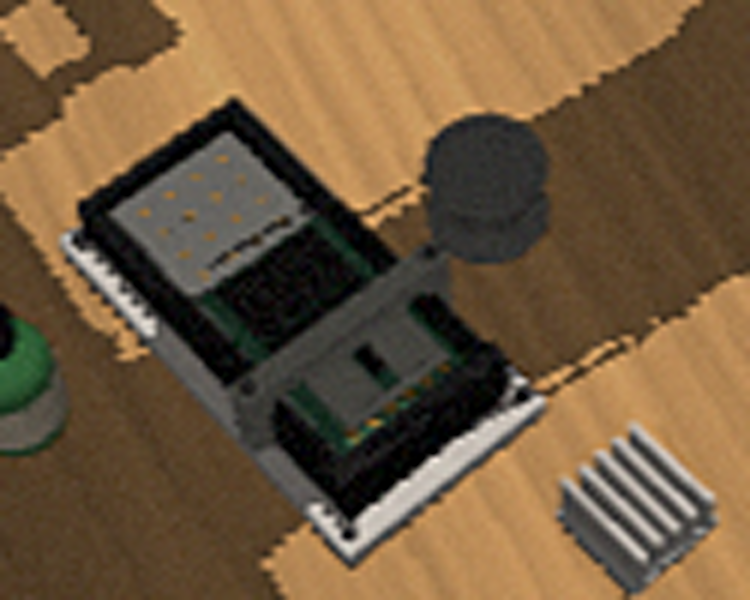

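View pics/top10.png

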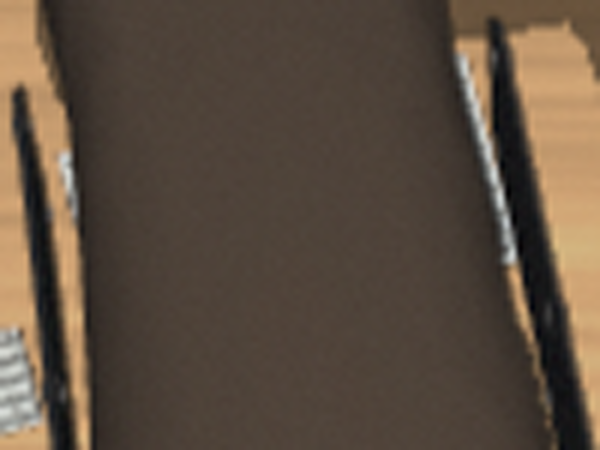

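The module is under the bar, with its gold pads at the stop (crop (350,440)–(445,365)). Its rear top edge runs about (190,297)–(305,215). I'll check where that puts the module.

```bash
python3 - <<'E'
from h import *
from plant import snapshot
np.set_printoptions(precision=4,suppress=True)
c=snapshot('scene');S=lambda x,y:(195+(x+.5)/6-.5,200+(y+.5)/6-.5)
ctr=np.array([.5877,.0739]);ctr2=np.array([.589,.0745]);u=np.array([-.2554,.9668]);v=np.array([-.9668,-.2554])
J=lambda p,z:(lambda q:np.array([(q-ctr)@u,(q-ctr)@v]))(onz(c,S(*p),z)[:2])
print('rear L,R',J((190,297),.035),J((305,215),.035))
def f(x,y,z):
    w=ctr+x*u+y*v; q=proj(c,[w[0],w[1],z]); return ((q-[195,200])+.5)*6-.5
print('expected rear bottom/top corners',[f(-.018,s*.028,z) for s in(-1,1) for z in(.023,.035)], 'stop top',[f(.066,s*.0295,.038) for s in(-1,1)])
a=cv2.imread('pics/scene0.png');d=cv2.absdiff(a,c['image']).max(2)
cv2.imwrite('pics/now.png',c['image'])
E
```

```text
rear L,R [-0.0182 -0.0315] [-0.0183  0.0209]
expected rear bottom/top corners [array([202.4843, 309.071 ]), array([198.2207, 291.7662]), array([323.4115, 222.5495]), array([320.5938, 204.7172])] stop top [array([340.2437, 446.307 ]), array([471.4824, 345.9196])]
```

View pics/now.png

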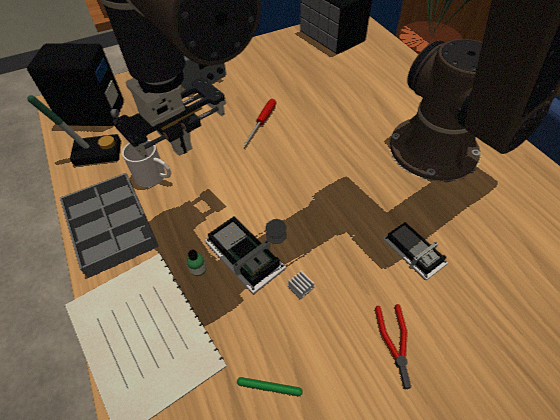

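The rear edge is at jig x ≈ -18 mm, so the module origin is at about 24 mm (home). The bystanders look unmoved and the arm is clear, so I'm handing in.

```bash
python3 - <<'E'
from plant import ctrl
print(ctrl.close_job(), ctrl.get_obs()['clock'])
E
```

```text
the job is handed in; nothing more can be done
the job is handed in; nothing more can be done
```

I loaded the module into the larger jig and handed the job in about 14 s into the 35 s limit. No verdict was reported.

**What I did:** With the fingers shut, I pressed on the rest behind the rib until the bed was fully down at about 13 N. I slid the module under the crossbar and leaf until it stalled against the end stop with about 28 N of push. Then I eased off, let the bed raise it against the crossbar, backed off the rib and lifted clear.

**Last checks:**
- **Position along the jig:** the module's rear edge measures jig x ≈ -18 mm, so its origin is at about 24 mm (home), to within the 2 mm calibration.
- **Clamping:** the fingertips were at about 34 mm when contact ended. That fits the module being clamped at the crossbar, allowing for about 1 mm of error.
- **Surroundings:** the wrist force was about zero after lifting, and in the scene view the bystanders looked unmoved.

**Not confirmed:**
- **Sideways position:** the rear corners I read by eye came out at about -31 and +21 mm instead of ±28 mm. I took that as corner-picking error, since the channel limits the module to ±1.5 mm.
- **Final top view:** the arm hid the jig from the top camera, so the final position was checked in one view only.
- **Leaf and bed:** I had no direct reading of either joint. I judged both from the pictures and the forces.

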